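# Put the driver's battery pack on charge

## Task

The flat battery pack is clipped into the upturned handle of the cordless driver. Squeeze its red release button, keep it squeezed while you pull the pack straight up out of the handle, then push it stem-down into the charger's yellow well, pressing it home against the sprung contact until its catch holds it there, and let go. Be gentle: never wrench, ram or lean hard on the pack, driver or charger, and leave the other things on the bench where they are.

Things in the scene. Friction and masses are not known exactly. Their poses are not given: they have to be found in the camera images.
- driver: Cordless driver, fixed, head-down in a low wooden stand, handle straight up. Origin on the table under the handle's axis; z up; chuck towards +x. The handle ends in a dark green square bay, 45 mm wide outside, 33 mm inside, floor at z = 125 mm, rim at 168 mm. Barrel along x from -55 to +160 mm, up to 86 mm high; stand 150 by 100 mm.
- pack: Battery pack, 140 to 280 g, clipped into the driver at the start, axes along the driver's. Origin at the centre of its underside, z up. Dark stem 29.5 mm square, z 0 to 44 mm (lowest 4 mm: 26 mm square); head 46 (x) by 44 (y) mm, z 44 to 84 mm, green top. To free it, squeeze the head across y at z = 67 mm, one finger on the red button: 50 mm wide with the button out, 44 mm with it flush.
- pack_button (a point): Centre of the outer face of the red release button as it stands out, on the +y side of the pack's head at pack z = 67 mm; the button is 26 mm wide, 22 mm tall and stands 6 mm proud. This point is fixed to the pack and does not move with the button.
- pack_catch (a point): Tip of the catch when out: it is one piece with the red button, 18 mm wide, and sticks 6 mm out of the stem's +y face at pack z 14 to 22 mm; it draws in flush as the button is pressed. In the driver it sits under a ledge with 2 mm of slack; pulled with the button out, it holds fast.
- tab (a joint): How far the red button (and with it the catch) is pressed in, m: 0 out, 0.006 flush. Spring: 2 N at 0, 5 N when flush; the catch is clear of the ledges from about 0.005.
- charger: Charger, fixed: black base 170 (x) by 110 (y) by 25 mm, origin at the centre of its underside, z up, grey hump at its +x end (x 46 to 82 mm, 44 mm high). On it stands the yellow charging well, open at the top: 45 mm square outside, 33 mm inside, 43 mm deep, sides parallel to the base. The pack fits with its y axis along the charger's y, red button on either the +y or the -y side.
- well_nominal (a point): Middle setting of the well's mouth: charger x = 0, y = 0, z = 83 mm, fixed to the base. The well itself is clamped where someone left it: truly at y = 0, but anywhere from 8 mm to -8 mm along the charger's x from here, and its rim up to 3 mm higher or lower. That is not measured: look or feel for it. The rim's lead-in is only about 1 mm, on the two x sides. It does not give.
- pin (a joint): How far the copper sprung contact in the well's floor is pushed down, m: 0 is up (6 mm above the floor), 0.006 level with the floor. Pushes up with 4.5 N at 0, 7.5 N at 0.006, so an unlatched pack rides up; pressing home takes 10 to 20 N. With the pack within 2 mm of the floor the catch, if let out, springs under a ledge in the well's wall; a latched pack keeps the pin at about 0.003.
- glue: White glue bottle, 56 mm across, 150 mm tall, standing; bystander. Origin under its centre.
- tape: Roll of green tape, 96 mm across, 24 mm high, lying flat; bystander. Origin under its centre.
- screwdriver: Hand screwdriver lying on the bench; bystander.
- bit_case: Orange bit case, 100 by 65 by 30 mm, lying; bystander. Origin under its centre.
- big_pack: Larger dark slide battery, 75 by 110 by 63 mm, lying on the bench; bystander, not the pack to move. Origin under its centre.
Mind the look-alikes: they are no part of the job. What is shaped like the pack but pink is not meant.

How it is judged:
On the way:
1. the pack has been lifted clear of the driver's bay (z of pack in the frame of driver above 0.172 m), for 0.1 s.
At the end, for the whole second after the job is handed in: The pack stands in the charger's well (within 14 mm of the charger's centre, within 0.08 rad of upright) and at rest (under 0.02 m/s), with the sprung contact held down more than 2 mm and the red button sprung out to within 1.5 mm, so the catch is under the ledge (value of joint pin above 0.002 m and value of joint tab below 0.0015 m and horizontal distance between pack and charger below 0.014 m and angle between pack's own z axis and vertical below 0.08 rad and linear speed of pack below 0.02 m/s); the robot touches nothing.
It fails at once if the pack was wrenched or leaned on in the driver with more than 40 N (contact force between pack and driver above 40 N).
It fails at once if the pack was rammed or leaned on the charger with more than 40 N (contact force between pack and charger above 40 N).
It fails at once if the robot pushed on the driver or charger with more than 20 N (contact force between any of the arm, the fingers and driver above 20 N or contact force between any of the arm, the fingers and charger above 20 N).
It fails at once if a bystander was moved more than 30 mm (distance of any of glue, tape, screwdriver, bit_case, big_pack from where it was at the start of the episode above 0.03 m).
It also fails if it takes over 67 s, if anything falls off the work surface, if the arm or the gripper's body presses on something with over 40 N, if the wrist force passes 120 N, or if a joint passes its speed limit or range.

## Robot

A 7-joint arm with a two-finger parallel gripper is mounted at the origin on the work surface. World frame = base frame: x ahead of the robot, y to its left, z up, the work surface at z = 0. Lengths are in m, angles in rad, forces in N, time in s.
With the tool pointing down it reaches from about 0.425 to 0.875 m from the base axis. Payload 4.7 kg.
Tool frame: the origin (TCP) lies midway between the tips of the shut fingers; the grasp point (between the pads) lies 19 mm behind it; z points along the fingers, y is the line along which they close (so a half turn about z gives the same grasp; the last joint's range is limited). The gripper opens to 85 mm and grips with 20 to 120 N. Pads are 22 mm wide; open, the fingers measure 114 mm over their backs; the gripper's body (76 mm by 85 mm) begins 54 mm behind the grasp point. The pads swing forward as they close: fully open they stand 13 mm farther back than shut.
Start: joints at [1.219, 0.321, -0.07, 1.45, 0.023, 1.371, -0.057], TCP at [0.232, -0.607, 0.231] pointing down, gripper open.
Joint ranges: [-2.86, 2.86], [-0.3, 2.09], [-1.38, 1.24], [0.06, 2.45], [-1.56, 4.7], [0.09, 2.05], [-2.69, 2.69]. Speed limits (rad/s): [2.57, 2.57, 3.14, 3.14, 3.14, 3.14, 3.14].

## Interface

Orientations are given as a rotation vector (axis times angle).
In Python, from plant import * gives the robot as it stands. The module is installed in compiled form; this text tells all that it offers.
- The arm moves only by the tool jog_arm, never from a script. Its argument "steps" is a list of rows, each a list of 5 numbers: the shift along the tool's x, y, z in cm, then the turn about the tool's z in rad, then the opening, from 0 (shut) to 1 (fully open). A call has 1 to 8 rows; each row is the pose to reach, as a shift and turn from the pose commanded when the call began, along the tool's axes at that moment; what a row does not reach only later rows make up. A row lasts 1/8 s, in which the tool goes at most 62.5 mm and 10.7 degrees, less where a joint would pass 70% of its speed; a pose out of reach is approached as far as the arm can. A call with a gripper value outside its range is refused whole. The fingers move at their own pace and stop on an object; the grip force is fixed at half the most. Time passes only in rows, so rows that repeat a pose let the fingers close. It gives the time, the measured TCP pose, the force, the opening and the grip force at its end, in the units of the state.
- observe(): the state, without advancing time (a new reading comes with each control period).
- capture(name): name is "scene" or "top" or "wrist"; returns a dict with "image" (420x560x3 uint8, blue, green, red), "range_z" (420x560 float32, m along the optical axis (not along the pixel's ray), 0 where there is no reading), "mtx" (3x3 intrinsics, pixels), "eye" and "orientation" of the camera in the world. Camera axes: x right, y up, looking along -z (the intrinsics and any distortion apply to the point x, -y, -z); pixel columns grow to the right and rows downward; lengths in m; the calibration is good to about 2 mm. A picture is of the moment at which its call begins.
- finish_job(): hands the job in; it is judged then, once.
The state is a dict: "time_s": time; "q": joint angles; "joint_vel": joint speeds; "joint_efforts": joint torques, N m; "tcp_pos": TCP position; "orientation": TCP orientation; "force": force on the tool from outside, world axes, zero at the start; "torque": the same for the moment, N m; "gripper_width": opening from 0.0 (shut) to 1.0 (fully open); "grasp_force": force on a finger pad.
Only numpy, scipy, OpenCV 4.12 (cv2) and the standard library are available. Lean on these libraries where they do the work, as an engineer would, in place of code of your own. Each camera call takes 0.05 s, during which the arm holds its last target. There are 200 camera calls.

## Working session

There is one attempt and no reset: what is moved stays moved. The work goes in short steps, Python scripts to look and compute and a tool call to move; the robot and the scene stay as the last step left them, time stands still between calls to the robot, and variables do not carry over. Pictures are saved under pics/ and viewed, at most 10 in all, crops included, and the job is handed in when it is done.

Besides the shell and the picture viewer there is one more tool, called after "Request:" as name(argument=value, ...) on one line, values as JSON. jog_arm: Moves the arm, as the interface text tells. Its arguments: {"type":"object","properties":{"steps":{"type":"array"}},"required":["steps"]}

```bash
mkdir -p pics; cat > h.py <<'E'
from plant import *
import numpy as np, cv2
from scipy.spatial.transform import Rotation as R
def cap(n,save=None):
    c=capture(n)
    if save: cv2.imwrite('pics/'+save+'.png',c['image'])
    return c
def cloud(c):
    z=c['range_z'].astype(float); K=np.array(c['mtx']); h,w=z.shape
    u,v=np.meshgrid(np.arange(w),np.arange(h))
    P=np.stack([(u-K[0,2])/K[0,0]*z,-(v-K[1,2])/K[1,1]*z,-z],-1)
    o=np.array(c['orientation']); M=R.from_rotvec(o).as_matrix() if o.size==3 else o.reshape(3,3)
    return P@M.T+np.array(c['eye']), z>0
E
python3 - <<'E'
from h import *
s=observe();print(s)
a=cap('top','top1');b=cap('scene','scene1')
print(a['eye'],a['orientation'],a['mtx']);print(b['eye'],b['orientation'])
np.savez('a.npz',**a);np.savez('b.npz',**b)
E
```

```text
{'time_s': 0.0, 'q': array([ 1.21912235,  0.32182888, -0.07007649,  1.45169021,  0.02257695,
        1.37077869, -0.05688138]), 'joint_vel': array([-1.00353336e-03,  1.06014357e-03, -7.79978878e-05, -1.01059833e-03,
        4.16218541e-05,  1.34687673e-03, -1.07043715e-03]), 'joint_efforts': array([ 4.17232777e-04, -4.93580997e+01, -3.82062402e-01, -3.14331472e+01,
        1.30295882e-02,  1.13146630e-02,  2.08441179e-05]), 'tcp_pos': array([ 0.23225105, -0.60651383,  0.23021196]), 'orientation': array([-3.08734931e+00, -5.71075884e-01,  6.68074313e-04]), 'force': array([ 0.15969907, -0.05754318,  0.23426803]), 'torque': array([ 0.04322609, -0.02229809,  0.02239308]), 'grasp_force': 0.0, 'gripper_width': 0.9960971675418232}
[ 0.38547631 -0.02507525  1.57652717] [ 0.0874431  -0.04983557 -1.59400982] [[523.6146146    0.         278.12234903]
 [  0.         523.6146146  209.52630059]
 [  0.           0.           1.        ]]
[1.19156791 0.06931112 0.97664476] [0.49411181 0.54712135 1.58925813]
```

View pics/top1.png

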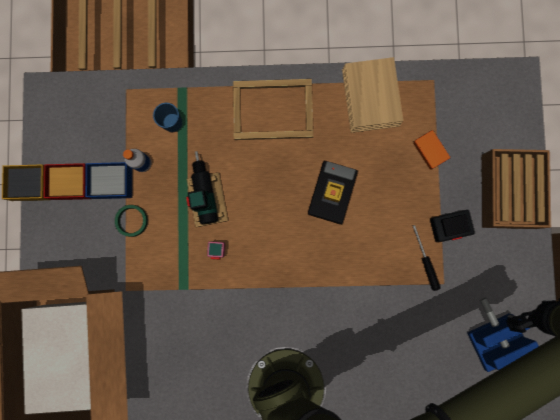

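View pics/scene1.png

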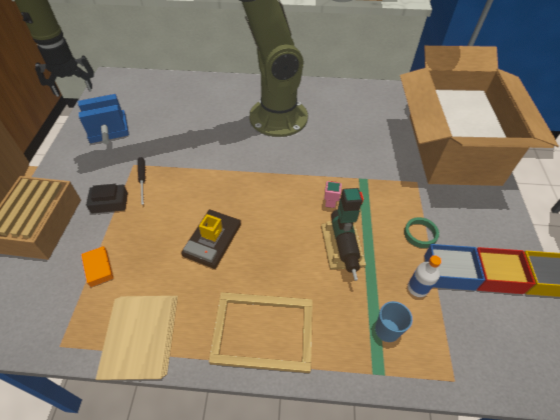

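The top view shows the driver with the pack's green top near (198,199) and its red button facing left at (190,200). The pink decoy is at (216,250). The charger is at (334,192), with its hump up at (340,168) and the yellow well at (333,191). Next I measure these in 3D.

```bash
python3 - <<'E'
from h import *
a=dict(np.load('a.npz'));P,ok=cloud(a)
def rep(n,m):
    m=m&ok
    q=P[m]; r=cv2.minAreaRect((q[:,:2]*1000).astype(np.float32))
    print(n,m.sum(),q.mean(0).round(4),'z med',np.median(q[:,2]).round(4),'rect',np.round(r[0],1),np.round(r[1],1),round(r[2],1))
u,v=np.meshgrid(np.arange(560),np.arange(420))
box=lambda a,b,c,d:(u>a)&(u<b)&(v>c)&(v<d)
z=P[...,2]
rep('packtop',box(180,215,185,215)&(z>.195))
rep('barrel',box(180,230,140,230)&(z>.06)&(z<.1))
rep('stand',box(180,235,140,230)&(z>.012)&(z<.1))
rep('base',box(300,365,150,230)&(z>.018)&(z<.03))
rep('hump',box(300,365,150,230)&(z>.038)&(z<.05))
rep('baseall',box(300,365,150,230)&(z>.015))
hsv=cv2.cvtColor(a['image'],cv2.COLOR_BGR2HSV)
Y=(hsv[...,0]>20)&(hsv[...,0]<35)&(hsv[...,1]>150)&(hsv[...,2]>100)
rep('wellrim',box(315,350,175,210)&(z>.075))
rep('wellY',box(315,350,175,210)&Y)
Rd=((hsv[...,0]<8)|(hsv[...,0]>172))&(hsv[...,1]>150)
rep('red',box(180,208,180,220)&Rd&(z>.15))
rep('pink',box(205,228,238,262)&(z>.03))
rep('glue',box(120,152,145,172)&(z>.03))
E
```

```text
packtop 315 [0.5383 0.2203 0.2097] z med 0.2102 rect [539.1 222.9] [46.5 50.9] 7.5
barrel 850 [0.5784 0.2218 0.0783] z med 0.079 rect [591.5 227.8] [215.8  55.9] 9.6
stand 1416 [0.5722 0.2155 0.0561] z med 0.0708 rect [600.  219.3] [251.7 146. ] 0.1
base 1211 [ 0.5528 -0.1481  0.0253] z med 0.0255 rect [ 569.7 -153.5] [110.1 168.3] 71.6
hump 434 [ 0.6149 -0.1683  0.0446] z med 0.0448 rect [ 596.4 -162.3] [ 89.5 108.7] 71.7
baseall 2092 [ 0.5687 -0.1527  0.0348] z med 0.0284 rect [ 565.7 -143.3] [126.8 182.5] 71.5
wellrim 128 [ 0.5665 -0.1527  0.0846] z med 0.0846 rect [ 566.4 -152.3] [45.  45.9] 70.8
wellY 193 [ 0.5676 -0.1529  0.0689] z med 0.0815 rect [ 568.7 -152.6] [45.2 51. ] 69.2
red 20 [0.5338 0.2446 0.2033] z med 0.2036 rect [534.1 244.9] [23.5  6.2] 10.8
pink 283 [0.4062 0.1883 0.0832] z med 0.0846 rect [405.6 190.1] [46.7 48.2] 85.0
glue 503 [0.6683 0.4197 0.0933] z med 0.0987 rect [673.1 435.8] [54.2 86.2] 7.3
```

```bash
cat >> h.py <<'E'
def plan(x,y,z,yaw_deg):
    s=observe(); M=R.from_rotvec(s['orientation']).as_matrix()
    d=M.T@(np.array([x,y,z])-s['tcp_pos'])*100
    psi=np.degrees(np.arctan2(M[1,0],M[0,0])); t=(yaw_deg-psi+180)%360-180
    print('tcp',s['tcp_pos'].round(4),'yaw',psi.round(2),'tilt z',M[:,2].round(4),'shift cm',d.round(2),'dist',np.linalg.norm(d).round(2),'turn',round(-np.radians(t),3),'F',s['force'].round(1),'t',round(s['time_s'],2),'w',round(s['gripper_width'],3))
E
python3 -c "
from h import *
plan(.47,-.2,.36,0)"
```

```text
tcp [ 0.2322 -0.6066  0.2303] yaw 20.96 tilt z [-8.0e-04  1.6e-03 -1.0e+00] shift cm [ 36.74 -29.48 -12.92] dist 48.85 turn 0.366 F [ 0.5 -0.2 -0.7] t 0.1 w 1.003
```

Request:
jog_arm(steps=[[4.6, -3.7, -1.6, 0.05, 1], [9.2, -7.4, -3.2, 0.1, 1], [13.8, -11.1, -4.9, 0.14, 1], [18.4, -14.7, -6.5, 0.18, 1], [23, -18.4, -8.1, 0.23, 1], [27.6, -22.1, -9.7, 0.28, 1], [32.2, -25.8, -11.3, 0.32, 1], [36.7, -29.5, -12.9, 0.366, 1]])

```text
time_s: 1.1
tcp_pos: [0.4702, -0.1984, 0.3606]
orientation: [3.141, -0.003, -0.0]
force: [0.2, -0.4, -0.8]
gripper_width: 1.001
grasp_force: 0.0
```

```bash
python3 -c "
from h import *
plan(.53,.17,.36,9)"
```

```text
tcp [ 0.4702 -0.1984  0.3606] yaw -0.1 tilt z [-3.e-04 -2.e-04 -1.e+00] shift cm [  5.92 -36.85   0.05] dist 37.32 turn -0.159 F [ 0.2 -0.4 -0.8] t 1.1 w 1.001
```

```bash
python3 -c "
from h import *
c=cap('wrist','w1');np.savez('w1.npz',**c);print(c['eye'],c['orientation'],c['mtx'][0])"
```

```text
[ 0.53625269 -0.19889433  0.50256614] [-0.20445453  0.20496018 -1.56339296] [348.32153915   0.         282.8481967 ]
```

Request:
jog_arm(steps=[[0.8, -5.2, 0, -0.02, 1], [1.7, -10.5, 0, -0.04, 1], [2.5, -15.8, 0, -0.07, 1], [3.4, -21, 0, -0.09, 1], [4.2, -26.3, 0, -0.11, 1], [5.1, -31.6, 0, -0.14, 1], [5.9, -36.8, 0, -0.16, 1], [5.9, -36.8, 0, -0.16, 1]])

```text
time_s: 2.15
tcp_pos: [0.5274, 0.1729, 0.3597]
orientation: [-3.127, -0.265, 0.002]
force: [-0.5, -1.1, -0.1]
gripper_width: 0.999
grasp_force: 0.0
```

```bash
python3 -c "
from h import *
c=cap('wrist','w2');np.savez('w2.npz',**c);print(c['eye'],c['orientation'])
i=np.hstack([cv2.imread('pics/w1.png'),cv2.imread('pics/w2.png')]);cv2.imwrite('pics/w12.png',cv2.resize(i,(800,300)))"
```

```text
[0.59277279 0.18307738 0.50161774] [-0.21505403  0.18587222 -1.39330185]
```

View pics/w12.png

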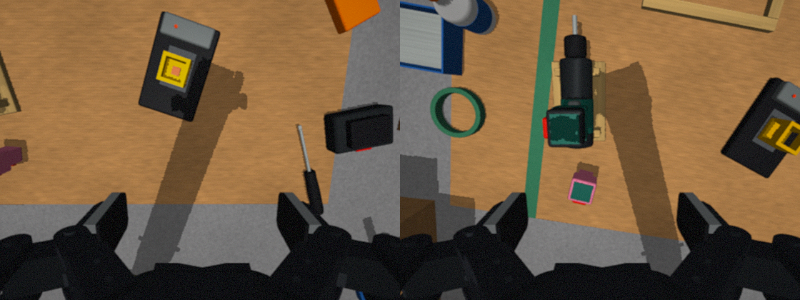

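Left (w1): the yellow well is at about (246,97) full resolution, with the hump above it. Right (w2): the pack head is at about (238,178) with the red button on its left; the pink decoy is below it.

```bash
cat > m.py <<'E'
from h import *
def rect(n,q):
    r=cv2.minAreaRect((q[:,:2]*1000).astype(np.float32))
    print(n,len(q),'med',np.median(q,0).round(4),'c',np.round(r[0],1),'size',np.round(r[1],1),'ang',round(r[2],1))
def near(P,ok,x,y,r,z0,z1,extra=True):
    m=ok&extra&(np.hypot(P[...,0]-x,P[...,1]-y)<r)&(P[...,2]>z0)&(P[...,2]<z1)
    return P[m]
def big(P,ok,x,y,r,z0,z1):
    m=(ok&(np.hypot(P[...,0]-x,P[...,1]-y)<r)&(P[...,2]>z0)&(P[...,2]<z1)).astype(np.uint8)
    m=cv2.morphologyEx(m,cv2.MORPH_OPEN,np.ones((3,3)))
    return P[m>0]
E
python3 - <<'E'
from m import *
P,ok=cloud(dict(np.load('w1.npz')))
rect('rim',big(P,ok,.5665,-.1525,.04,.078,.092)); rect('base',big(P,ok,.5665,-.1525,.12,.018,.032)); rect('hump',big(P,ok,.62,-.17,.09,.04,.05))
c=dict(np.load('w2.npz'));P,ok=cloud(c)
rect('top',big(P,ok,.538,.22,.045,.203,.216))
hsv=cv2.cvtColor(c['image'],cv2.COLOR_BGR2HSV);Rd=((hsv[...,0]<8)|(hsv[...,0]>172))&(hsv[...,1]>150)
rect('red',near(P,ok,.538,.22,.05,.17,.215,Rd)); rect('barrel',big(P,ok,.59,.228,.14,.055,.092)); rect('bay',big(P,ok,.538,.22,.04,.15,.175));rect('stand',big(P,ok,.58,.22,.11,.008,.05))
E
```

```text
rim 793 med [ 0.5678 -0.1518  0.0826] c [ 566.9 -152.2] size [45.2 44.8] ang 71.9
base 7318 med [ 0.5485 -0.1499  0.0244] c [ 570.9 -153.4] size [110.2 169.8] ang 71.8
hump 2402 med [ 0.6301 -0.1706  0.0434] c [ 604.  -164.6] size [89.8 92.3] ang 71.7
top 2712 med [0.541  0.2202 0.2088] c [539.2 220.8] size [46.1 44.7] ang 9.7
red 198 med [0.5362 0.2443 0.2025] c [543.2 223.1] size [37.9 51.8] ang 3.1
barrel 4606 med [0.6057 0.2297 0.076 ] c [591.7 229.3] size [214.3  57.3] ang 9.3
bay 37 med [0.5628 0.2021 0.1663] c [544.  198.7] size [44.  4.] ang 14.7
stand 2507 med [0.5781 0.1917 0.0136] c [558.9 224.7] size [150.1  99.1] ang 9.8
```

```bash
python3 -c "
from h import *
plan(.539,.2206,.171,9.5)"
```

```text
tcp [0.5281 0.1696 0.3596] yaw 9.43 tilt z [-1.4e-03  5.0e-04 -1.0e+00] shift cm [ 1.93 -4.83 18.87] dist 19.57 turn -0.001 F [ 0.5 -0.8  0.5] t 2.2 w 1.0
```

Request:
jog_arm(steps=[[1.0, -2.4, 2, 0, 1], [1.9, -4.8, 5, 0, 1], [1.9, -4.8, 9, 0, 1], [1.9, -4.8, 12, 0, 1], [1.9, -4.8, 12, 0, 1]])

```text
time_s: 2.82
tcp_pos: [0.539, 0.215, 0.2377]
orientation: [3.129, 0.246, -0.008]
force: [0.5, -0.3, 1.9]
gripper_width: 1.002
grasp_force: 0.0
```

```bash
python3 - <<'E'
from m import *
c=cap('wrist','w3');P,ok=cloud(c)
rect('top',big(P,ok,.539,.22,.045,.203,.216))
hsv=cv2.cvtColor(c['image'],cv2.COLOR_BGR2HSV);Rd=((hsv[...,0]<8)|(hsv[...,0]>172))&(hsv[...,1]>150)
rect('red',near(P,ok,.532,.246,.03,.17,.215,Rd))
plan(.539,.2206,.171,9.5)
E
```

```text
top 6679 med [0.5421 0.2206 0.2088] c [539.9 220.6] size [45.5 44.2] ang 10.1
red 483 med [0.5373 0.2446 0.2023] c [541.9 243.7] size [11.1 37.1] ang 85.4
tcp [0.54   0.216  0.2398] yaw 9.02 tilt z [-0.0014 -0.0015 -1.    ] shift cm [-0.02 -0.47  6.88] dist 6.9 turn -0.008 F [-0.7  0.7 -0. ] t 2.88 w 1.0
```

View pics/w3.png

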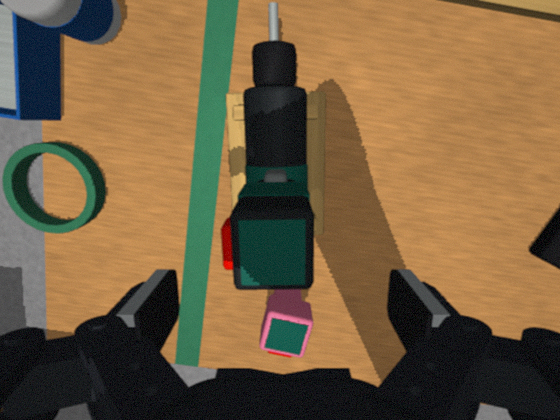

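The pack head is at (272,247) with the red button on its left at (228,245). The fingers straddle it on the y sides, about 5 mm off centre. I'll correct that and go down.

Request:
jog_arm(steps=[[0, -0.5, 1, -0.01, 1], [0, -0.5, 3, -0.01, 1], [0, -0.5, 5, -0.01, 1], [0, -0.5, 6, -0.01, 0.9], [0, -0.5, 6.8, -0.01, 0.8], [0, -0.5, 6.8, -0.01, 0.75], [0, -0.5, 6.8, -0.01, 0.75], [0, -0.5, 6.8, -0.01, 0.75]])

```text
time_s: 3.88
tcp_pos: [0.5394, 0.2233, 0.1729]
orientation: [-3.13, -0.266, -0.002]
force: [-0.2, -0.4, -0.1]
gripper_width: 0.755
grasp_force: 0.0
```

```bash
python3 - <<'E'
from m import *
plan(.5395,.2206,.171,9.8)
c=cap('wrist','w4');P,ok=cloud(c)
rect('top',big(P,ok,.539,.22,.045,.203,.216))
plan(.5395,.2206,.171,9.8)
cv2.imwrite('pics/w4c.png',c['image'][200:])
E
```

```text
tcp [0.5394 0.2233 0.1729] yaw 9.73 tilt z [ 1.e-03  2.e-04 -1.e+00] shift cm [-0.04  0.26  0.19] dist 0.33 turn -0.001 F [-0.2 -0.4 -0.1] t 3.88 w 0.755
top 15741 med [0.5447 0.221  0.2088] c [540.8 221. ] size [43.9 86.8] ang 9.7
tcp [0.5394 0.2232 0.1728] yaw 9.73 tilt z [ 9.e-04  1.e-04 -1.e+00] shift cm [-0.03  0.26  0.18] dist 0.32 turn -0.001 F [-0.4  0.4  0.6] t 3.92 w 0.751
```

View pics/w4c.png

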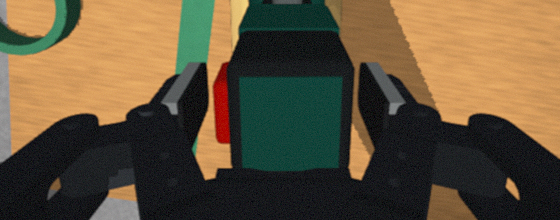

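The pack sits about 7 px (2.6 mm) toward the right finger, which agrees with the TCP reading. I'll shift and then close.

Request:
jog_arm(steps=[[0, 0.26, 0.15, 0, 0.7], [0, 0.26, 0.15, 0, 0.65], [0, 0.26, 0.15, 0, 0.62], [0, 0.26, 0.15, 0, 0.62]])

```text
time_s: 4.42
tcp_pos: [0.5394, 0.2206, 0.1708]
orientation: [-3.13, -0.267, 0.0]
force: [-0.2, -0.5, 0.4]
gripper_width: 0.619
grasp_force: 0.3
```

```bash
python3 - <<'E'
from m import *
plan(.5395,.2207,.171,9.8)
E
```

```text
tcp [0.5394 0.2206 0.1708] yaw 9.74 tilt z [-0.  0. -1.] shift cm [ 0.01 -0.01 -0.02] dist 0.03 turn -0.001 F [-0.2 -0.5  0.4] t 4.42 w 0.619
```

Request:
jog_arm(steps=[[0, 0, 0, 0, 0.58], [0, 0, 0, 0, 0.55], [0, 0, 0, 0, 0.53], [0, 0, 0, 0, 0.52], [0, 0, 0, 0, 0.51], [0, 0, 0, 0, 0.5]])

```text
time_s: 5.18
tcp_pos: [0.5396, 0.2204, 0.1709]
orientation: [3.13, 0.266, 0.0]
force: [-0.4, -0.6, 2.2]
gripper_width: 0.508
grasp_force: 43.8
```

Request:
jog_arm(steps=[[0, 0, 0, 0, 0.3], [0, 0, 0, 0, 0], [0, 0, -0.2, 0, 0], [0, 0, -0.4, 0, 0]])

```text
time_s: 5.68
tcp_pos: [0.5392, 0.2203, 0.1742]
orientation: [3.13, 0.266, -0.002]
force: [-0.1, 0.8, -3.9]
gripper_width: 0.509
grasp_force: 61.2
```

Request:
jog_arm(steps=[[0, 0, -0.5, 0, 0], [0, 0, -1, 0, 0], [0, 0, -2, 0, 0], [0, 0, -3.2, 0, 0], [0, 0, -4.5, 0, 0], [0, 0, -6, 0, 0], [0, 0, -8, 0, 0], [0, 0, -8, 0, 0]])

```text
time_s: 6.68
tcp_pos: [0.5405, 0.2213, 0.2572]
orientation: [-3.129, -0.266, -0.006]
force: [0.1, 0.4, -2.5]
gripper_width: 0.505
grasp_force: 61.3
```

```bash
python3 - <<'E'
from m import *
plan(.5669,-.1522,.255,-18.2)
E
```

```text
tcp [0.5405 0.2213 0.2572] yaw 9.73 tilt z [ 0.0038  0.0012 -1.    ] shift cm [-3.71 37.25  0.19] dist 37.44 turn 0.487 F [ 0.1  0.4 -2.5] t 6.67 w 0.505
```

Request:
jog_arm(steps=[[-0.5, 5.3, 0, 0.07, 0], [-1.1, 10.6, 0, 0.14, 0], [-1.6, 16, 0, 0.21, 0], [-2.1, 21.3, 0, 0.28, 0], [-2.6, 26.6, 0, 0.35, 0], [-3.2, 32, 0, 0.42, 0], [-3.7, 37.2, 0.2, 0.487, 0], [-3.7, 37.2, 0.2, 0.487, 0]])

```text
time_s: 7.68
tcp_pos: [0.5645, -0.1593, 0.2513]
orientation: [3.097, -0.511, -0.004]
force: [-1.0, 1.1, -3.4]
gripper_width: 0.506
grasp_force: 62.2
```

Request:
jog_arm(steps=[[0, 0, 2, 0, 0], [0, 0, 5, 0, 0], [0, 0, 8, 0, 0], [0, 0, 9.5, 0, 0], [0, 0, 10, 0, 0], [0, 0, 10, 0, 0]])

```text
time_s: 8.43
tcp_pos: [0.5664, -0.1522, 0.1534]
orientation: [3.102, -0.496, 0.001]
force: [1.0, 0.4, -2.5]
gripper_width: 0.506
grasp_force: 62.1
```

```bash
python3 - <<'E'
from m import *
plan(.5669,-.1522,.145,-18.2)
c=cap('wrist','w5');P,ok=cloud(c);np.savez('w5.npz',**c)
rect('packtop',big(P,ok,.567,-.152,.045,.18,.25))
rect('rim',big(P,ok,.567,-.152,.045,.075,.09))
rect('base',big(P,ok,.5665,-.1525,.12,.018,.032))
s=cap('scene','s5');cv2.imwrite('pics/s5c.png',cv2.resize(s['image'][150:280,150:310],None,fx=4,fy=4));np.savez('s5.npz',**s)
plan(.5669,-.1522,.145,-18.2)
E
```

```text
tcp [ 0.5664 -0.1522  0.1534] yaw -18.16 tilt z [ 8.e-04 -2.e-04 -1.e+00] shift cm [ 0.05 -0.02  0.84] dist 0.84 turn 0.001 F [ 1.   0.4 -2.5] t 8.43 w 0.506
packtop 41703 med [ 0.5777 -0.1543  0.209 ] c [ 568.8 -152.6] size [89.9 42.8] ang 70.6
rim 1240 med [ 0.5834 -0.1589  0.0825] c [ 577.9 -156.1] size [45.1 22.5] ang 71.7
base 10021 med [ 0.5937 -0.1628  0.0244] c [ 588.9 -159.6] size [110.1 132.2] ang 71.8
tcp [ 0.5667 -0.1524  0.154 ] yaw -18.17 tilt z [ 2.e-03 -7.e-04 -1.e+00] shift cm [ 0.01 -0.03  0.9 ] dist 0.9 turn 0.001 F [ 0.7 -0.1 -2.7] t 8.53 w 0.507
```

View pics/w5.png

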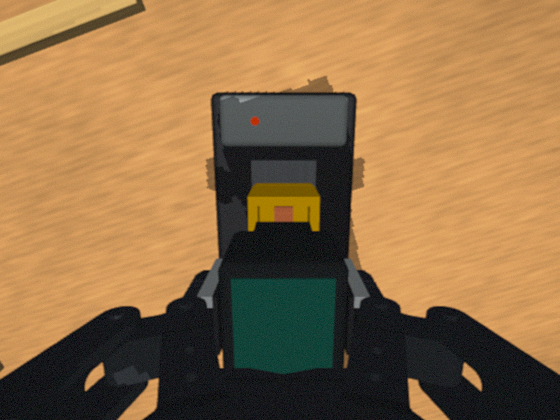

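View pics/s5c.png

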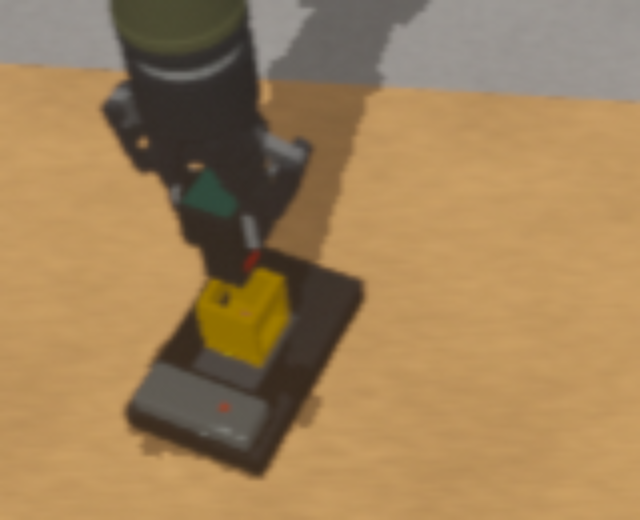

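```bash
python3 - <<'E'
from m import *
c=dict(np.load('w5.npz'));P,ok=cloud(c);s=observe()
hsv=cv2.cvtColor(c['image'],cv2.COLOR_BGR2HSV);G=(hsv[...,0]>70)&(hsv[...,0]<95)&(hsv[...,1]>100)
q=near(P,ok,.567,-.152,.05,.15,.3,G);rect('green',q)
u=P[285:365,240:330].reshape(-1,3);A=np.c_[u[:,:2],np.ones(len(u))];print('tilt',np.linalg.lstsq(A,u[:,2],rcond=None)[0])
v,w=np.where(G);print(v.min(),v.max(),w.min(),w.max())
E
```

```text
green 10778 med [ 0.5697 -0.1529  0.1916] c [ 568.6 -152.6] size [99.5 42.2] ang 71.7
tilt [ 0.2795717  -0.08684841  0.02010082]
148 419 0 559
```

```bash
python3 - <<'E'
from m import *
c=dict(np.load('w5.npz'));P,ok=cloud(c)
for r in range(250,385,10): print(r,P[r,285].round(4),c['image'][r,285])
print(P[320,[240,260,280,300,320]].round(4))
E
```

```text
250 [ 0.5877 -0.1601  0.178 ] [20 20 17]
260 [ 0.5877 -0.1601  0.1875] [26 20 21]
270 [ 0.5856 -0.1594  0.1907] [29 27 18]
280 [ 0.5829 -0.1585  0.1922] [60 67 18]
290 [ 0.5787 -0.1571  0.1904] [56 70 13]
300 [ 0.5757 -0.1562  0.1914] [56 66 15]
310 [ 0.572  -0.1549  0.191 ] [56 71 19]
320 [ 0.569  -0.1539  0.1918] [57 67 24]
330 [ 0.5653 -0.1527  0.1917] [48 63  0]
340 [ 0.5618 -0.1516  0.192 ] [53 63 14]
350 [ 0.5578 -0.1503  0.1915] [56 65 18]
360 [ 0.5542 -0.1491  0.1919] [62 71 24]
370 [ 0.5504 -0.1479  0.1919] [47 57  0]
380 [ 0.5777 -0.1566  0.2311] [12 17  7]
[[ 0.574  -0.1399  0.1925]
 [ 0.5716 -0.146   0.1919]
 [ 0.5694 -0.1523  0.1918]
 [ 0.567  -0.1586  0.1912]
 [ 0.5651 -0.165   0.1915]]
```

The pack is upright in the grip. Its head centre is about (0.566,-0.1525) and the well centre about (0.567,-0.1524), so I nudge +0.5 mm along x and lower gently.

Request:
jog_arm(steps=[[0.05, 0, 0.8, 0, 0], [0.05, 0, 1.6, 0, 0], [0.05, 0, 2.1, 0, 0], [0.05, 0, 2.5, 0, 0], [0.05, 0, 2.8, 0, 0], [0.05, 0, 3.1, 0, 0], [0.05, 0, 3.3, 0, 0], [0.05, 0, 3.3, 0, 0]])

```text
time_s: 9.52
tcp_pos: [0.5664, -0.1526, 0.1197]
orientation: [3.102, -0.496, 0.0]
force: [0.3, 0.2, -2.9]
gripper_width: 0.511
grasp_force: 62.1
```

Request:
jog_arm(steps=[[0, 0, 0.4, 0, 0], [0, 0, 0.8, 0, 0], [0, 0, 1.2, 0, 0], [0, 0, 1.6, 0, 0], [0, 0, 2.0, 0, 0], [0, 0, 2.2, 0, 0], [0, 0, 2.4, 0, 0], [0, 0, 2.4, 0, 0]])

```text
time_s: 10.52
tcp_pos: [0.5664, -0.1526, 0.0957]
orientation: [3.102, -0.496, -0.0]
force: [0.6, -0.2, -3.0]
gripper_width: 0.507
grasp_force: 62.1
```

Request:
jog_arm(steps=[[0, 0, 0.15, 0, 0], [0, 0, 0.3, 0, 0], [0, 0, 0.4, 0, 0], [0, 0, 0.5, 0, 0], [0, 0, 0.6, 0, 0], [0, 0, 0.7, 0, 0], [0, 0, 0.7, 0, 0]])

```text
time_s: 11.4
tcp_pos: [0.5664, -0.1526, 0.089]
orientation: [3.102, -0.496, 0.0]
force: [-1.8, 0.7, 2.8]
gripper_width: 0.508
grasp_force: 62.6
```

Request:
jog_arm(steps=[[0, 0, 0.1, 0, 0], [0, 0, 0.2, 0, 0], [0, 0, 0.25, 0, 0], [0, 0, 0.3, 0, 0], [0, 0, 0.3, 0, 0]])

```text
time_s: 12.02
tcp_pos: [0.5665, -0.1526, 0.0862]
orientation: [3.102, -0.496, 0.0]
force: [-2.7, 0.9, 6.6]
gripper_width: 0.509
grasp_force: 63.3
```

Request:
jog_arm(steps=[[0, 0, 0.05, 0, 0], [0, 0, 0.1, 0, 0], [0, 0, 0.1, 0, 0]])

```text
time_s: 12.4
tcp_pos: [0.5666, -0.1526, 0.0861]
orientation: [3.102, -0.496, 0.0]
force: [-4.8, 1.0, 11.0]
gripper_width: 0.511
grasp_force: 63.9
```

The pack is on the floor: no further motion, with about 14 N of contact. Now I let the button out and check that it latches.

Request:
jog_arm(steps=[[0, 0, 0, 0, 0.54], [0, 0, 0, 0, 0.6], [0, 0, 0, 0, 0.66], [0, 0, 0, 0, 0.7], [0, 0, 0, 0, 0.75], [0, 0, 0, 0, 0.75]])

```text
time_s: 13.15
tcp_pos: [0.5662, -0.1527, 0.0846]
orientation: [3.102, -0.496, -0.0]
force: [-0.4, 0.0, 0.0]
gripper_width: 0.748
grasp_force: 0.0
```

```bash
python3 - <<'E'
from m import *
plan(.5665,-.1526,.3,-18.2)
c=cap('wrist','w6');P,ok=cloud(c)
q=P[285:365:5,270:300:5].reshape(-1,3);print(np.median(q,0).round(4)); 
cv2.imwrite('pics/w6c.png',c['image'][180:])
E
```

```text
tcp [ 0.5662 -0.1527  0.0846] yaw -18.18 tilt z [-3.e-04 -1.e-04 -1.e+00] shift cm [ 2.000e-02 -1.000e-02 -2.154e+01] dist 21.54 turn 0.0 F [-0.4  0.   0. ] t 13.15 w 0.748
[ 0.5704 -0.154   0.1266]
```

View pics/w6c.png

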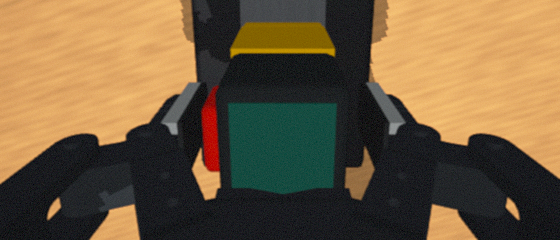

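The button is out on the left (210,130), and the pack top rose 3 mm from home, which is what a latched pack should show (unlatched would be 6 mm). Opening fully and retreating.

Request:
jog_arm(steps=[[0, 0, 0, 0, 0.9], [0, 0, 0, 0, 1], [0, 0, -1, 0, 1], [0, 0, -4, 0, 1], [0, 0, -9, 0, 1], [0, 0, -14, 0, 1], [-4, 0, -18, 0, 1], [-4, 0, -18, 0, 1]])

```text
time_s: 14.2
tcp_pos: [0.5291, -0.1394, 0.27]
orientation: [3.1, -0.494, 0.012]
force: [0.6, -0.2, -0.3]
gripper_width: 0.999
grasp_force: 0.0
```

```bash
python3 - <<'E'
from m import *
c=cap('wrist','w7');P,ok=cloud(c)
rect('top',big(P,ok,.567,-.1525,.05,.115,.14))
hsv=cv2.cvtColor(c['image'],cv2.COLOR_BGR2HSV);Rd=((hsv[...,0]<8)|(hsv[...,0]>172))&(hsv[...,1]>150)
q=near(P,ok,.575,-.13,.03,.09,.14,Rd);rect('red',q)
n=np.array([.3123,.95]);print('red y in charger frame max',((q[:,:2]-[.567,-.1525])@n).max())
print(observe()['force'])
E
```

```text
top 3137 med [ 0.5684 -0.1511  0.1261] c [ 567.7 -149.5] size [50.  44.8] ang 71.8
red 254 med [ 0.575  -0.1293  0.1197] c [ 572.4 -128.5] size [ 7.3 31.6] ang 70.9
red y in charger frame max 0.028075225309242623
[ 0.40469448 -0.33893929 -0.45346342]
```

The button stands fully proud (head plus button measures 50 mm) and the pack top is at 0.126 m, so it is latched and the robot is clear.

```bash
python3 -c "
from plant import *
print(finish_job())"
```

```text
the job is handed in; nothing more can be done
None
```

The pack is out of the driver and pressed into the charger's well; the last look showed its catch holding and its button fully out, the arm is clear, and the job was handed in at about 14 s (no verdict was returned).

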